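Close up the cuvette reader

TASK

Get the cuvette reader ready to measure: with the fingertips, first push its sample drawer fully home, then push the sliding light cover on its top fully shut. Grasp nothing: the cuvettes stay down in the drawer, and the flask, the wash bottle and the tube rack stay standing where they are. Finish clear of everything.

Things in the scene. Friction and masses are not known exactly. Their poses are not given: they have to be found in the camera images.
- reader: white bench instrument, fixed to the bench, 220 deep (x) x 340 wide (y) x 115 mm high. Origin: centre of its underside on the bench; x points from its front (robot side) to its back, y to its left, z up. Its front face lies at x = -110, its flat top at z = 115 mm, with a 120 (x) x 116 mm (y) opening in the top above the closed drawer, centred at x = -15, y = -60 mm
- drawer (a joint): how far the sample drawer stands out of the reader's front, in m: 0 = home against its stop, at most 0.07. Opens along the reader's -x, shuts along +x; friction about 3 N, no spring. Grey front panel, no handle, 124 wide (y) x 54 high x 12 mm thick, z = 40 to 94 mm; home, it lies against the reader's front face, 12 mm proud of it. Behind it a solid black tray (top z = 88 mm) with the cuvettes
- drawer_front (a point): centre of the outer (robot side) face of the drawer's front panel, z = 67 mm; moves with the drawer; at x = -122 mm, y = -60 mm of the reader when home. The face is square to the reader's x
- cover (a joint): how far the light cover is slid open, in m: 0 = shut against its stop, over the opening; at most 0.105. It slides on the reader's flat top, along the reader's +y to open, -y to shut; friction about 2.5 N, no spring. Black slab without handle, 130 (x) x 120 (y) x 30 mm, z = 116 to 146 mm, at reader x = -70 to 60 mm, and y = -120 to 0 mm when shut
- cover_end (a point): centre of the cover's upright end face on the reader's +y side (the face to push on), 131 mm above the bench; moves with the cover; at x = -5, y = 0 mm of the reader when shut. The face is square to the reader's y
- cuvette0 (a joint): clear square cuvette 12.5 x 12.5 x 45 mm standing in the drawer's tray, its top 15 mm above the tray, 58 mm behind the panel's outer face, at reader y = -90 mm; value: how far it is lifted out, in m (0 = down)
- cuvette1 (a joint): the same, at reader y = -60 mm
- cuvette2 (a joint): the same, at reader y = -30 mm
- flask: loose conical glass flask, 80 mm diameter at the foot, 120 mm high, on the bench in front and to the right of the drawer; origin: centre of its underside
- wash_bottle: loose white plastic wash bottle, 64 mm diameter, body 143 mm high with a bent spout to 171 mm, on the bench in front of the reader, left of the drawer; origin: centre of its underside
- tube_rack: loose blue rack of capped tubes, 100 (x) x 160 (y) x 107 mm high, on the bench to the left of the reader; origin: centre of its underside

How it is judged:
By the outcome, as a careful person would: the job done as asked, in the order asked, and still so for the second after the job is handed in, with the robot touching nothing.
It also fails if it takes over 48 s, if anything falls off the work surface, if the arm or the gripper's body presses on something with over 40 N, if the wrist force passes 120 N, or if a joint passes its speed limit or range.

ROBOT

A 6-joint arm with a two-finger parallel gripper is mounted at the origin on the work surface. World frame = base frame: x ahead of the robot, y to its left, z up, the work surface at z = 0. Lengths are in m, angles in rad, forces in N, time in s.
With the tool pointing down it reaches from about 0.275 to 1 m from the base axis. Payload 8.4 kg.
Tool frame: the origin (TCP) lies at the very end of the fingers, on their centre line; the grasp point (between the pads) lies 19 mm behind it; z points along the fingers, x is the direction in which the jaws open and shut, and the axes are right-handed (so a half turn about z gives the same grasp; the last joint's range is limited). The gripper opens to 85 mm and grips with 20 to 120 N. Pads are 22 mm wide; open, the fingers measure 114 mm over their backs; the gripper's body (76 mm by 85 mm) begins 54 mm behind the grasp point. The pads swing forward as they close: fully open they stand 13 mm farther back than shut.
Start: joints at [1.283, 0.353, 1.633, -0, 1.155, -0.002], TCP at [0.176, 0.6, 0.231] pointing down, gripper open.
Joint ranges: [-2.63, 2.63], [-0.92, 2.1], [0.06, 2.66], [-1.3, 4.44], [0, 2.69], [-3.02, 3.02]. Speed limits (rad/s): [2.22, 2.22, 2.79, 3.14, 3.14, 3.14].

INTERFACE

Orientations are given as a 3x3 rotation matrix whose columns are the frame's x, y, z axes.
In Python, from rig import env, cams gives the robot as it stands.
- The arm moves only by the tool step_arm, never from a script. Its argument "commands" is a list that holds one entry, the list of rows, each a list of 7 numbers: the turn, a rotation vector about the tool's x, y, z in degrees, then the shift along the tool's x, y, z in m, then the finger opening in m, from 0 to 0.0854. In form: [[[rx, ry, rz, dx, dy, dz, hand], ...]]. A call has 1 to 12 rows; each row shifts and turns the commanded pose from where the row before left it, along the tool's axes as they then stand; what a row does not reach is not made up. A row lasts 1/8 s, in which the tool goes at most 62.5 mm and 10.7 degrees, less where a joint would pass 70% of its speed; a pose out of reach is approached as far as the arm can. A call is refused whole if a number of a shift passes 0.0625 or a number of a turn 10.7, either way. A call with a gripper value outside its range is refused whole. The fingers move at their own pace and stop on an object; "newtons" is the grip in N (left out, the last holds). Time passes only in rows, so rows that do not move let the fingers close. It gives the time, the measured TCP pose, the force and the opening at its end, in the units of the state.
- env.get_state(): the state, without advancing time (a new reading comes with each control period).
- cams.camera(name): name is "scene" or "side" or "wrist"; returns the picture (420x560x3 uint8, red, green, blue); there is no depth.
- cams.camera_info(name): a dict with "K" (3x3 intrinsics, pixels), "R" (3x3) and "t" (3): a world point X has camera coordinates R X + t. Camera axes: x right, y down, z forward; pixel columns grow to the right and rows downward; lengths in m; the calibration is good to about 2 mm. The wrist camera is an equidistant fisheye: a pixel r from the principal point sees the ray r / f radians off the axis. A picture is of the moment at which its call begins: read the wrist's pose just before it. camera_info takes no time and is no camera call; for the wrist camera it gives the pose at the moment of the call.
- env.finish_job(): hands the job in, once; it reports no verdict.
Trained networks look in the newest picture that a camera, given by its name, has taken for a name from the list of things; names that differ only in an ending like _2 or _b are one class to them, and where a whole thing is asked for, a point or a joint stands for the part that bears it (a point fixed in the world has none). Each returns a list of dicts, best first, with "score" (0 to 1); they miss things now and then, are a little off and sometimes report something else, mostly with a low value. They report only what shows in the picture. A call takes as long as a camera call.
- cams.masks_of(target, camera): "mask" (420x560 bool, what is visible of it).
- cams.landmark_of(target, camera): "location" ([x, y, z] in m, in the coordinates of the camera as it stood for that picture, good to about 4 mm: a listed point, or the origin of a listed thing).
The state is a dict: "time": time; "joint_positions": joint angles; "qvel": joint speeds; "joint_efforts": joint torques, N m; "tcp_pos": TCP position; "tool_rot": TCP orientation; "wrist_force": force on the tool from outside, world axes, zero at the start; "wrist_torque": the same for the moment, N m; "grip_width": finger opening in m.
Only numpy, scipy, OpenCV 4.12 (cv2) and the standard library are available. Lean on these libraries where they do the work, as an engineer would, in place of code of your own. Each camera call takes 0.05 s, during which the arm holds its last target. There are 200 camera calls.

## Working session

There is one attempt and no reset: what is moved stays moved. The work goes in short steps, Python scripts to look and compute and a tool call to move; the robot and the scene stay as the last step left them, time stands still between calls to the robot, and variables do not carry over. Pictures are saved under pics/ and viewed, about 8 in all and at most 12, crops included, and the job is handed in when it is done.

Besides the shell and the picture viewer there is one more tool, called after ">>>" as a command line: name --argument value ..., lists and objects as JSON in quotes. step_arm: Moves the arm, as the interface text tells. Its arguments: {"type":"object","properties":{"commands":{"type":"array"},"newtons":{"type":"number"}},"required":["commands"]}

```bash
mkdir -p pics; ls; cat > h.py <<'E'
from rig import env, cams
import numpy as np, cv2
def shot(n,f):
    im=cams.camera(n); cv2.imwrite('pics/'+f,im[:,:,::-1]); return im
def w(n,p):
    i=cams.camera_info(n); return np.array(i['R']).T@(np.array(p)-np.array(i['t']))
E
python3 - <<'E'
from h import *
np.set_printoptions(precision=4,suppress=True)
s=env.get_state();print(s['tcp_pos'],s['tool_rot'],s['time'])
a=shot('scene','a.png');b=shot('side','b.png')
cv2.imwrite('pics/ab.png',cv2.resize(np.vstack([a,b]),None,fx=.71,fy=.71)[:,:,::-1])
for c in('scene','side'):
  for n in('reader','drawer_front','cover_end','flask','wash_bottle','tube_rack','cuvette0','cuvette2'):
    for d in cams.landmark_of(n,c)[:1]: print(c,n,round(d['score'],2),w(c,d['location']))
print(env.get_state()['time'])
E
```

```text
pics
[0.1761 0.5992 0.2306] [[ 0.2819  0.9594 -0.0004]
 [ 0.9594 -0.2819 -0.0013]
 [-0.0014 -0.     -1.    ]] 0.0
scene reader 0.6 [ 0.6509 -0.1175  0.0012]
scene drawer_front 0.57 [ 0.4613 -0.1378  0.0654]
scene cover_end 0.8 [ 0.6706 -0.0315  0.1306]
scene flask 0.87 [ 0.4414 -0.312  -0.0015]
scene wash_bottle 0.82 [ 0.504   0.057  -0.0014]Traceback (most recent call last):
  File "<stdin>", line 8, in <module>
ValueError: it knows: cover_end, drawer_front, flask, reader, tube_rack, wash_bottle
```

View pics/a.png

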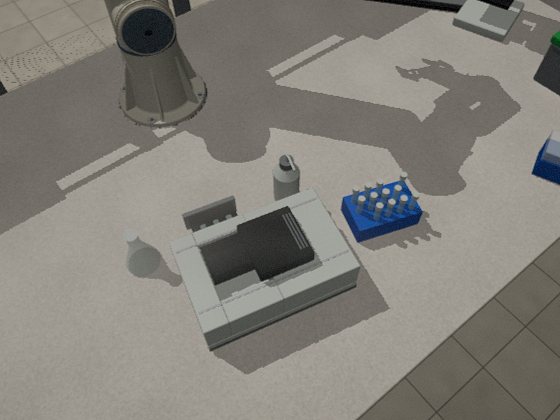

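View pics/b.png

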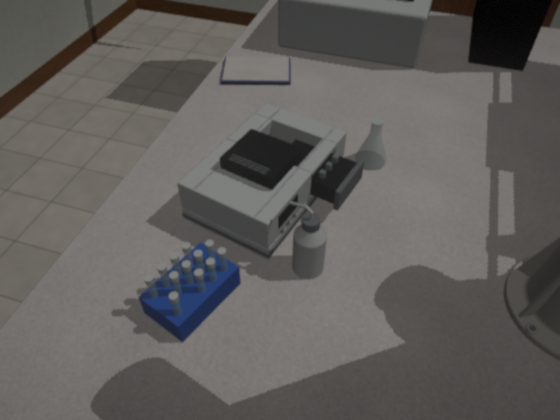

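Scene: the reader is centred near (265,265), the drawer is open toward the robot with its panel at (210,215), and the cover is at (275,243). The flask is at (142,255), the bottle at (287,180) and the rack at (382,208). Next I fit the reader pose to all landmarks from both cameras.

```bash
cat > fit.py <<'E'
from h import *
from scipy.optimize import least_squares
np.set_printoptions(precision=4,suppress=True)
O=[]
for c in('scene','side'):
  cams.camera(c)
  for n in('reader','drawer_front','cover_end','flask','wash_bottle','tube_rack'):
    for d in cams.landmark_of(n,c)[:1]:
      p=w(c,d['location']); print(c,n,round(d['score'],2),p); O.append((n,p))
def pts(v):
  x,y,a,d,c=v;R=np.array([[np.cos(a),-np.sin(a)],[np.sin(a),np.cos(a)]])
  return {n:np.array([x,y])+R@np.array(q) for n,q in dict(reader=(0,0),drawer_front=(-.122-d,-.06),cover_end=(-.005,c)).items()}
def f(v):
  P=pts(v); return np.concatenate([P[n]-p[:2] for n,p in O if n in P])
r=least_squares(f,[.65,-.12,0,.05,.08],loss='soft_l1',f_scale=.004)
print('x y yaw d c',r.x,np.degrees(r.x[2]),pts(r.x)); print(r.fun.reshape(-1,2)*1000)
for c in('scene','side'):
  im=cams.camera(c)[:,:,::-1].copy();i=cams.camera_info(c);x,y,a,d,cc=r.x
  def box(x0,x1,y0,y1,z0,z1,col):
    for z in(z0,z1):
      q=np.array([[x0,y0],[x1,y0],[x1,y1],[x0,y1]]);R=np.array([[np.cos(a),-np.sin(a)],[np.sin(a),np.cos(a)]])
      X=np.c_[q@R.T+[x,y],np.full(4,z)];C=X@np.array(i['R']).T+i['t'];u=C@np.array(i['K']).T;u=u[:,:2]/u[:,2:]
      cv2.polylines(im,[np.int32(np.round(u*16))],True,col,1,cv2.LINE_AA,4)
  box(-.11,.11,-.17,.17,0,.115,(0,0,255));box(-.122-d,-.11-d,-.122,.002,.04,.094,(0,255,0));box(-.07,.06,cc-.12,cc,.116,.146,(255,255,0))
  ctr=(130,140) if c=='scene' else (140,80)
  cv2.imwrite(f'pics/fit_{c}.png',cv2.resize(im[ctr[1]:ctr[1]+210,ctr[0]:ctr[0]+280],None,fx=2.6,fy=2.6))
print(env.get_state()['time'])
E
python3 fit.py
```

```text
scene reader 0.68 [ 0.6503 -0.1189  0.0021]
scene drawer_front 0.83 [ 0.4604 -0.1398  0.0661]
scene cover_end 0.62 [ 0.6687 -0.0289  0.1313]
scene flask 0.61 [ 0.4394 -0.3101  0.0004]
scene wash_bottle 0.75 [0.5015 0.056  0.0012]
scene tube_rack 0.95 [0.6915 0.2    0.0018]
side reader 0.86 [ 0.652  -0.1209 -0.0014]
side drawer_front 0.65 [ 0.4604 -0.1336  0.0662]
side cover_end 0.69 [ 0.6701 -0.0317  0.1303]
side flask 0.72 [ 0.445  -0.3111  0.003 ]
side wash_bottle 0.56 [ 0.506   0.058  -0.0038]
side tube_rack 0.92 [ 0.6912  0.2005 -0.0002]
x y yaw d c [ 0.6519 -0.1205 -0.2373  0.0604  0.0918] -13.598977990682398 {'reader': array([ 0.6519, -0.1205]), 'drawer_front': array([ 0.4605, -0.1359]), 'cover_end': array([ 0.6686, -0.0301])}
[[ 1.5978 -1.6102]
 [ 0.0995  3.9134]
 [-0.0936 -1.202 ]
 [-0.1576  0.3698]
 [ 0.0845 -2.3671]
 [-1.5149  1.6388]]
1.2
```

View pics/fit_scene.png

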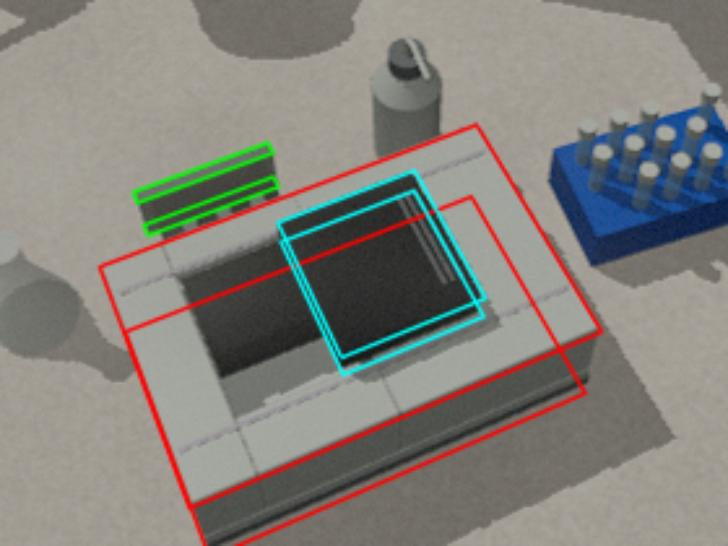

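View pics/fit_side.png

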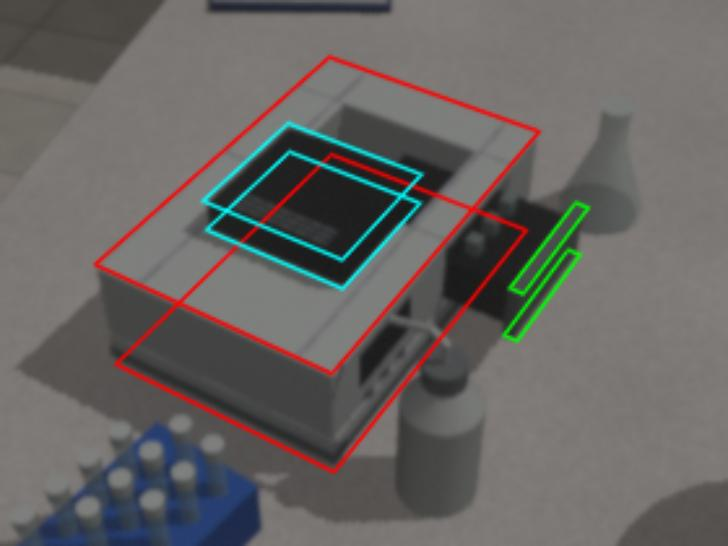

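Both fitted outlines match the pictures: reader yaw is -13.6°, the drawer is 60 mm out and the cover 92 mm open. After a -2.8° turn about tool z, tool x is reader +y and tool y is reader +x. First I move to in front of the drawer with the fingers shut.

>>> step_arm --commands '[[[0,0,-2.8,0,0,0,0],[0,0,0,-0.045,0.027,0,0],[0,0,0,-0.045,0.027,0,0],[0,0,0,-0.045,0.027,0,0],[0,0,0,-0.045,0.027,0,0],[0,0,0,-0.045,0.027,0,0],[0,0,0,-0.045,0.027,0,0],[0,0,0,-0.045,0.027,0,0],[0,0,0,-0.045,0.027,0,0],[0,0,0,-0.045,0.027,0,0],[0,0,0,-0.045,0.027,0,0],[0,0,0,-0.045,0.027,0,0]]]' --newtons 40

```text
time: 2.7
tcp_pos: [0.3492, 0.0472, 0.2317]
tool_rot: [[0.235, 0.972, 0.002], [0.972, -0.235, 0.0], [0.001, 0.001, -1.0]]
wrist_force: [0.6, 1.2, 0.6]
grip_width: -0.0001
```

```bash
cat > rc.py <<'E'
from h import *
np.set_printoptions(precision=4,suppress=True)
a=-.2373;R=np.array([[np.cos(a),-np.sin(a)],[np.sin(a),np.cos(a)]])
s=env.get_state();print('reader xy',R.T@(s['tcp_pos'][:2]-np.array([.6519,-.1205])),'z',s['tcp_pos'][2],'t',s['time'],'w',s['grip_width'],'F_r',R.T@s['wrist_force'][:2],s['wrist_force'][2]);print(s['tool_rot'])
E
python3 rc.py
```

```text
reader xy [-0.3337  0.0918] z 0.23174674320576874 t 2.7 w -0.00012788851307703823 F_r [0.296  1.2665] 0.5813024017262851
[[ 0.2346  0.9721  0.0015]
 [ 0.9721 -0.2346  0.0002]
 [ 0.0006  0.0014 -1.    ]]
```

>>> step_arm --commands '[[[0,0,0,-0.05,0.03,0,0],[0,0,0,-0.05,0.03,0,0],[0,0,0,-0.052,0.03,0,0],[0,0,0,0,0,0.045,0],[0,0,0,0,0,0.045,0],[0,0,0,0,0,0.045,0],[0,0,0,0,0,0.035,0],[0,0,0,0,0,0,0],[0,0,0,0,0,0,0]]]'

```text
time: 3.82
tcp_pos: [0.4013, -0.1203, 0.0623]
tool_rot: [[0.235, 0.972, 0.001], [0.972, -0.235, -0.0], [-0.0, 0.001, -1.0]]
wrist_force: [0.0, -0.5, 0.6]
grip_width: -0.0002
```

```bash
python3 rc.py; python3 - <<'E'
from h import *
shot('side','c.png')
E
```

```text
reader xy [-0.2437 -0.0587] z 0.062267218219473036 t 3.825 w -0.0001822770252687252 F_r [ 0.1563 -0.4616] 0.6115235245103201
[[ 0.2347  0.9721  0.0009]
 [ 0.9721 -0.2347 -0.0003]
 [-0.0001  0.001  -1.    ]]
```

View pics/c.png

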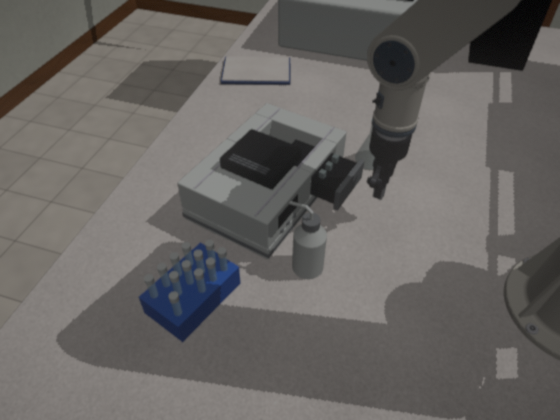

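The fingertips (378,190) stand just in front of the panel (348,183), and the flask and bottle are clear. Now I push, slowing toward the stop.

>>> step_arm --commands '[[[0,0,0,0,0.015,0,0],[0,0,0,0,0.015,0,0],[0,0,0,0,0.01,0,0],[0,0,0,0,0.008,0,0],[0,0,0,0,0.008,0,0],[0,0,0,0,0.008,0,0],[0,0,0,0,0.008,0,0],[0,0,0,0,0.008,0,0],[0,0,0,0,0.008,0,0],[0,0,0,0,0.008,0,0],[0,0,0,0,0.006,0,0]]]'

```text
time: 5.25
tcp_pos: [0.5001, -0.1441, 0.0611]
tool_rot: [[0.235, 0.972, -0.0], [0.972, -0.235, 0.0], [0.0, -0.0, -1.0]]
wrist_force: [-1.9, 1.9, -2.6]
grip_width: 0.0004
```

```bash
python3 rc.py
```

```text
reader xy [-0.142  -0.0586] z 0.061102762333440114 t 5.25 w 0.00042617396954218456 F_r [-2.2587  1.3726] -2.577231366887332
[[ 0.2347  0.9721 -0.0003]
 [ 0.9721 -0.2347  0.0001]
 [ 0.     -0.0003 -1.    ]]
```

Contact shows about friction-level force. I continue in small steps to the stop.

>>> step_arm --commands '[[[0,0,0,0,0.003,0,0],[0,0,0,0,0.003,0,0],[0,0,0,0,0.002,0,0],[0,0,0,0,0.002,0,0]]]'

```text
time: 5.75
tcp_pos: [0.5073, -0.1459, 0.0612]
tool_rot: [[0.235, 0.972, -0.004], [0.972, -0.235, 0.001], [0.0, -0.005, -1.0]]
wrist_force: [-15.9, 3.4, 12.2]
grip_width: -0.0003
```

```bash
python3 rc.py
```

```text
reader xy [-0.1346 -0.0587] z 0.06121279659756381 t 5.75 w -0.00028679349886915885 F_r [-16.2838  -0.4861] 12.244529336785801
[[ 0.2346  0.9721 -0.0044]
 [ 0.9721 -0.2346  0.0011]
 [ 0.     -0.0045 -1.    ]]
```

>>> step_arm --commands '[[[0,0,0,0,0.002,0,0],[0,0,0,0,0.001,0,0],[0,0,0,0,0,0,0]]]'

```text
time: 6.12
tcp_pos: [0.5072, -0.1459, 0.0611]
tool_rot: [[0.235, 0.972, -0.01], [0.972, -0.235, 0.002], [0.0, -0.01, -1.0]]
wrist_force: [-21.5, 5.0, 17.7]
grip_width: -0.0002
```

```bash
python3 rc.py; python3 - <<'E'
from h import *
i=shot('side','d.png'); cv2.imwrite('pics/d2.png',cv2.resize(i[80:290,180:460],None,fx=2.6,fy=2.6)[:,:,::-1])
E
```

```text
reader xy [-0.1347 -0.0587] z 0.06106427134517966 t 6.125 w -0.00023062762033841582 F_r [-22.0424  -0.1536] 17.718832211375773
[[ 0.2346  0.972  -0.0097]
 [ 0.9721 -0.2346  0.0025]
 [ 0.0001 -0.01   -0.9999]]
```

View pics/d2.png

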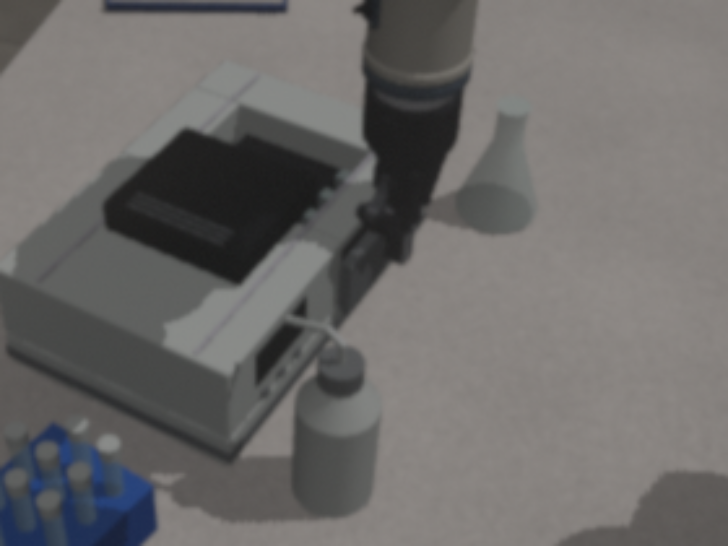

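The TCP has stalled at the stop while force rises (22 N), and the panel looks flush with the front. I back off, lift, and look at the drawer unobstructed.

>>> step_arm --commands '[[[0,0,0,0,-0.01,0,0],[0,0,0,0,-0.03,0,0],[0,0,0,0,0,-0.04,0],[0,0,0,0,0,-0.05,0],[0,0,0,0,0,-0.05,0],[0,0,0,0,0,-0.03,0],[0,0,0,0.05,0.043,0,0],[0,0,0,0.05,0.043,0,0],[0,0,0,0.05,0.043,0,0],[0,0,0,0.045,0.043,0,0],[0,0,0,0,0,0,0]]]'

```text
time: 7.55
tcp_pos: [0.6818, 0.008, 0.2311]
tool_rot: [[0.232, 0.973, 0.004], [0.973, -0.232, 0.001], [0.001, 0.004, -1.0]]
wrist_force: [0.2, -0.5, 1.1]
grip_width: 0.0002
```

```bash
python3 rc.py; python3 fit.py
```

```text
reader xy [-0.0011  0.132 ] z 0.2310923169077465 t 7.55 w 0.00024144330352993912 F_r [ 0.3368 -0.4068] 1.0726266438499072
[[ 0.2321  0.9727  0.0038]
 [ 0.9727 -0.2321  0.0005]
 [ 0.0014  0.0035 -1.    ]]
scene reader 0.79 [ 0.6487 -0.1172 -0.0016]
scene cover_end 0.7 [ 0.6691 -0.0275  0.1303]
scene flask 0.95 [ 0.4409 -0.3093  0.    ]
scene wash_bottle 0.63 [0.5036 0.0591 0.0014]
scene tube_rack 0.6 [0.6891 0.2005 0.0013]
side reader 0.78 [ 0.6542 -0.1201 -0.0018]
side drawer_front 0.96 [ 0.5196 -0.1481  0.0668]
side cover_end 0.87 [ 0.6716 -0.0327  0.1309]
side flask 0.85 [ 0.4422 -0.3106 -0.0006]
side wash_bottle 0.71 [ 0.5046  0.0598 -0.006 ]
side tube_rack 0.67 [0.6929 0.1988 0.0012]
x y yaw d c [ 0.6521 -0.1192 -0.25   -0.0007  0.0909] -14.326121466812566 {'reader': array([ 0.6521, -0.1192]), 'drawer_front': array([ 0.5197, -0.1473]), 'cover_end': array([ 0.6698, -0.0299])}
[[ 3.4306 -2.0434]
 [ 0.7041 -2.3716]
 [-2.0652  0.8852]
 [ 0.1822  0.7241]
 [-1.804   2.78  ]]
8.35
```

View pics/fit_side.png

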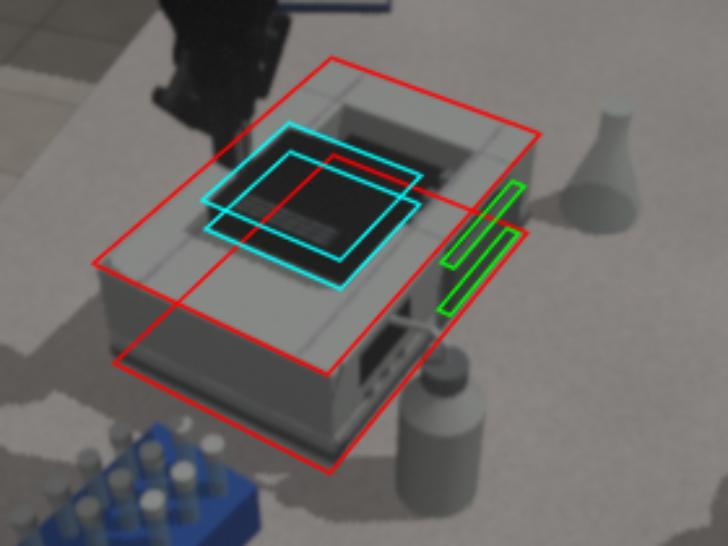

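The drawer is home (fit d ≈ -0.7 mm) and the flask and bottle have not moved. Next I descend beside the cover's end and push it shut.

>>> step_arm --commands '[[[0,0,0,0.01,-0.004,0.03,0],[0,0,0,0,0,0.03,0],[0,0,0,0,0,0.03,0],[0,0,0,0,0,0.014,0],[0,0,0,0,0,0,0],[0,0,0,-0.015,0,0,0],[0,0,0,-0.01,0,0,0],[0,0,0,-0.008,0,0,0],[0,0,0,-0.008,0,0,0],[0,0,0,-0.008,0,0,0]]]'

```text
time: 9.6
tcp_pos: [0.6653, -0.0318, 0.1278]
tool_rot: [[0.235, 0.972, 0.001], [0.972, -0.235, 0.0], [0.001, 0.001, -1.0]]
wrist_force: [1.1, 3.1, 3.1]
grip_width: 0.0005
```

```bash
python3 rc.py|head -1; python3 - <<'E'
from h import *
i=shot('side','e.png'); cv2.imwrite('pics/e2.png',cv2.resize(i[80:290,180:460],None,fx=2.6,fy=2.6)[:,:,::-1])
E
```

```text
reader xy [-0.0078  0.0894] z 0.1278160473268246 t 9.6 w 0.0004897381607892291 F_r [0.3111 3.25  ] 3.0762160846303144
```

View pics/e2.png

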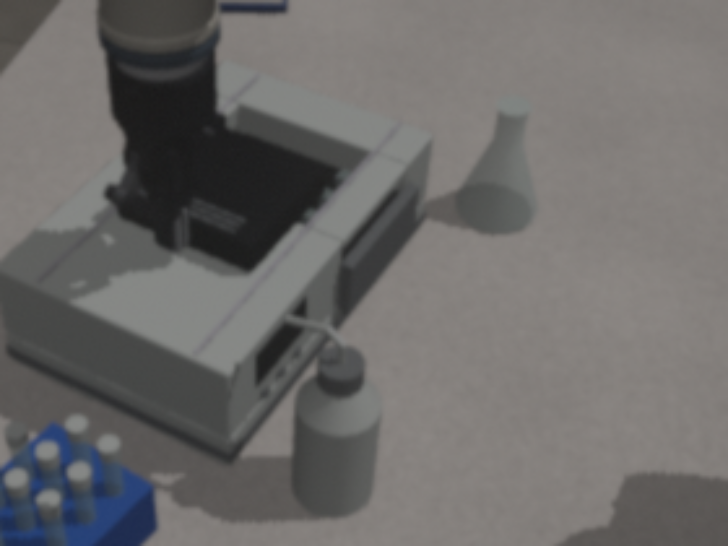

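The fingers are pressing on the cover's end face at about (180,225) with 3 N, and the cover is moving. The drawer panel is home. I keep pushing about 70 mm.

>>> step_arm --commands '[[[0,0,0,-0.008,0,0,0],[0,0,0,-0.008,0,0,0],[0,0,0,-0.008,0,0,0],[0,0,0,-0.008,0,0,0],[0,0,0,-0.008,0,0,0],[0,0,0,-0.008,0,0,0],[0,0,0,-0.007,0,0,0],[0,0,0,-0.006,0,0,0],[0,0,0,-0.004,0,0,0],[0,0,0,-0.003,0,0,0],[0,0,0,0,0,0,0]]]'

```text
time: 11.02
tcp_pos: [0.6484, -0.098, 0.127]
tool_rot: [[0.235, 0.972, -0.001], [0.972, -0.235, -0.0], [-0.001, -0.001, -1.0]]
wrist_force: [-1.4, -0.4, -0.3]
grip_width: -0.0002
```

```bash
python3 rc.py|head -1
```

```text
reader xy [-0.0087  0.0211] z 0.12700907614319465 t 11.025 w -0.00020619399890431866 F_r [-1.2651 -0.7163] -0.319078388816286
```

>>> step_arm --commands '[[[0,0,0,-0.003,0,0,0],[0,0,0,-0.003,0,0,0],[0,0,0,-0.002,0,0,0],[0,0,0,-0.002,0,0,0]]]'

```text
time: 11.52
tcp_pos: [0.6471, -0.103, 0.127]
tool_rot: [[0.236, 0.972, 0.001], [0.972, -0.236, 0.007], [0.007, -0.001, -1.0]]
wrist_force: [5.7, 28.5, -0.9]
grip_width: -0.0001
```

```bash
python3 rc.py|head -1
```

```text
reader xy [-0.0088  0.0159] z 0.1270498540956977 t 11.525 w -0.00011281562720860498 F_r [-1.1905 29.0725] -0.9004607510693161
```

The cover hit its stop: 29 N, stalled at y = 15.9 mm. I back off and lift clear to the left and upward.

>>> step_arm --commands '[[[0,0,0,0.01,0,0,0],[0,0,0,0.03,0,0,0],[0,0,0,0,0,-0.04,0],[0,0,0,0,0,-0.05,0],[0,0,0,0,0,-0.05,0],[0,0,0,0.05,0,-0.03,0],[0,0,0,0.05,0,0,0],[0,0,0,0.05,0,0,0],[0,0,0,0.05,0,0,0],[0,0,0,0,0,0,0],[0,0,0,0,0,0,0]]]'

```text
time: 12.9
tcp_pos: [0.7027, 0.1253, 0.2969]
tool_rot: [[0.234, 0.972, -0.001], [0.972, -0.234, -0.001], [-0.001, -0.001, -1.0]]
wrist_force: [0.2, -0.2, 0.2]
grip_width: 0.0003
```

```bash
python3 rc.py|head -1; python3 fit.py
```

```text
reader xy [-0.0084  0.2508] z 0.2968564791581354 t 12.9 w 0.00026626287449878303 F_r [ 0.2069 -0.1616] 0.17148250852511726
scene reader 0.93 [ 0.6477 -0.1151 -0.0018]
scene drawer_front 0.3 [ 0.4421 -0.3069  0.0016]
scene flask 0.91 [ 0.4421 -0.3082 -0.0002]
scene wash_bottle 0.96 [ 0.505   0.0573 -0.0008]
scene tube_rack 0.58 [ 0.6908  0.2004 -0.001 ]
side reader 0.64 [ 0.6514 -0.1184  0.0029]
side drawer_front 0.71 [ 0.5182 -0.1475  0.0672]
side cover_end 0.81 [ 0.6497 -0.1207  0.1311]
side flask 0.68 [ 0.5061  0.0613 -0.0027]
side wash_bottle 0.89 [ 0.5034  0.0622 -0.0065]
side tube_rack 0.95 [ 0.6945  0.1974 -0.0016]
x y yaw d c [ 0.6506 -0.1162  0.4963  0.0976 -0.0035] 28.43435976642326 {'reader': array([ 0.6506, -0.1162]), 'drawer_front': array([ 0.4861, -0.2735]), 'cover_end': array([ 0.6479, -0.1217])}
[[   2.931    -1.0543]
 [  44.0595   33.4149]
 [  -0.7555    2.2054]
 [ -32.1323 -125.9603]
 [  -1.793    -0.908 ]]
13.7
```

View pics/fit_scene.png

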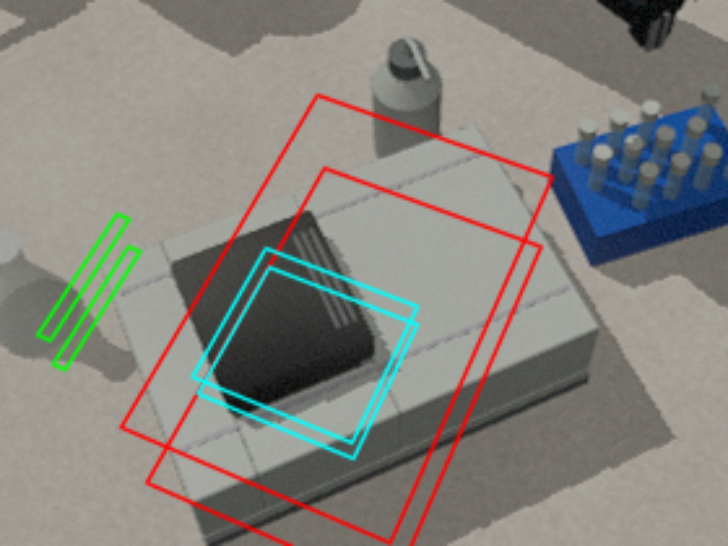

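View pics/fit_side.png

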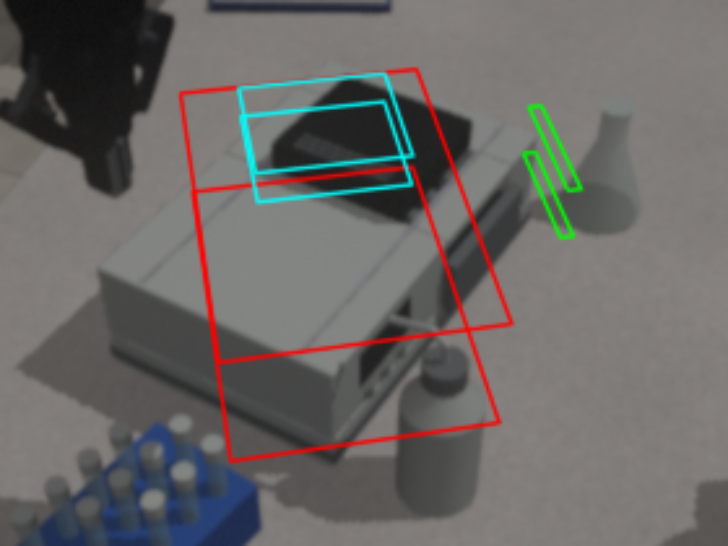

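The overlay this time is off because of a false 0.3-score drawer hit on the flask. The pictures and the good landmarks show the cover over the opening, the panel home and everything standing. I hand in.

```bash
python3 -c "
from rig import env
print(env.finish_job())"
```

```text
the job is handed in; nothing more can be done
None
```

I pushed the drawer fully home first, then the light cover fully shut, using closed fingertips and grasping nothing. The job was handed in at about 14 s.

- **Drawer:** it stalled against its stop at 22 N. A fit afterwards put it at -0.7 mm from home, and the final landmark was within about 3 mm of the home position.
- **Cover:** it stalled against its stop at 29 N. Its end face was seen within about 3 mm of the shut position, and the picture shows it over the opening.
- **Everything else:** the flask, wash bottle and tube rack stood within measuring error of where they started. The gripper finished about 19 cm above the rack with wrist force near zero.
- **Cuvettes:** I did not measure them, because the closed cover hides them; they were never touched.

**Checks that disagreed:**
- My last automatic pose fit was wrong because the scene camera reported the flask as the drawer front, at a score of 0.3.
- In the same pass the side camera reported the wash bottle as the flask. I set both aside and judged from the pictures and the other landmarks.
- At the drawer's stop there was also an 18 N upward force on the tool, probably friction on the panel. It was gone after I backed off.

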